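Take the locked lid off the bowl chopper

ROBOT

A 7-joint arm with a two-finger parallel gripper is mounted at the origin on the work surface. World frame = base frame: x ahead of the robot, y to its left, z up, the work surface at z = 0. Lengths are in m, angles in rad, forces in N, time in s.
With the tool pointing down it reaches from about 0.425 to 0.975 m from the base axis. Payload 16.7 kg.
Tool frame: the origin (TCP) lies at the very end of the fingers, on their centre line; the grasp point (between the pads) lies 19 mm behind it; z points along the fingers, y is the line along which they close (so a half turn about z gives the same grasp; the last joint's range is limited). The gripper opens to 85 mm and grips with 20 to 120 N. Pads are 22 mm wide; open, the fingers measure 114 mm over their backs; the gripper's body (76 mm by 85 mm) begins 54 mm behind the grasp point. The pads swing forward as they close: fully open they stand 13 mm farther back than shut.
Start: joints at [1.079, 0.426, 0.074, 1.606, -0.034, 1.111, -0.067], TCP at [0.227, -0.636, 0.231] pointing down, gripper open.
Joint ranges: [-2.85, 2.85], [-0.5, 2.14], [-1.23, 1.37], [0.21, 2.46], [-1.02, 4.16], [0.16, 2.05], [-2.73, 2.73]. Speed limits (rad/s): [1.89, 1.89, 2.39, 2.39, 3.01, 3.01, 3.01].

INTERFACE

Orientations are given as a 3x3 rotation matrix whose columns are the frame's x, y, z axes.
In Python, from workcell import sense, vision, sign_off, models gives the robot as it stands.
- The arm moves only by the shell command python3 -m inch 'ROWS'. ROWS is JSON, a list of rows, each a list of 3 entries, a list of its own where there are three numbers: the turn, a rotation vector about the tool's x, y, z in rad, then the shift along the tool's x, y, z in m, then the finger opening in m, from 0 to 0.0854. A call has 1 to 8 rows; each row is the pose to reach, as a shift and turn from the pose commanded when the call began, along the tool's axes at that moment; what a row does not reach only later rows make up. A row lasts 1/10 s, in which the tool goes at most 50 mm and 8.59 degrees, less where a joint would pass 70% of its speed; a pose out of reach is approached as far as the arm can. A call with a gripper value outside its range is refused whole. The fingers move at their own pace and stop on an object; the grip force is fixed at half the most. Time passes only in rows, so rows that repeat a pose let the fingers close. It gives the time, the measured TCP pose, the force, the opening and the grip force at its end, in the units of the state.
- sense(): the state, without advancing time (a new reading comes with each control period).
- vision.snapshot(name): name is "side" or "top"; returns the picture (420x560x3 uint8, red, green, blue); there is no depth.
- vision.camera_params(name): a dict with "K" (3x3 intrinsics, pixels), "camera_from_world" (4x4, takes a point from world to camera coordinates). Camera axes: x right, y up, looking along -z (the intrinsics and any distortion apply to the point x, -y, -z); pixel columns grow to the right and rows downward; lengths in m; the calibration is good to about 2 mm. A picture is of the moment at which its call begins. camera_params takes no time and is no camera call.
- sign_off(): hands the job in; it is judged then, once.
Trained networks look in the newest picture that a camera, given by its name, has taken for a name from the list of things; names that differ only in an ending like _2 or _b are one class to them, and where a whole thing is asked for, a point or a joint stands for the part that bears it (a point fixed in the world has none). Each returns a list of dicts, best first, with "score" (0 to 1); they miss things now and then, are a little off and sometimes report something else, mostly with a low value. They report only what shows in the picture. A call takes as long as a camera call. They do not tell look-alikes from the thing itself.
- models.search_frame(camera, thing): "at" ([column, row] in pixels, amid what is visible of it).
- models.masks_of(camera, thing): "mask" (420x560 bool, what is visible of it) and "at" ([column, row] in pixels, amid what is visible of it).
- models.place_of(camera, thing): "at" ([column, row] in pixels: a listed point, or the origin of a listed thing).
The state is a dict: "time": time; "joint_pos": joint angles; "qd": joint speeds; "tau": joint torques, N m; "eef_pos": TCP position; "tcp_rot": TCP orientation; "wrist_force": force on the tool from outside, world axes, zero at the start; "ft_torque": the same for the moment, N m; "width": opening from 0.0 (shut) to 1.0 (fully open); "grasp_force": force on a finger pad.
Only numpy, scipy, OpenCV 4.12 (cv2) and the standard library are available. Lean on these libraries where they do the work, as an engineer would, in place of code of your own. Each camera call takes 0.05 s, during which the arm holds its last target. There are 200 camera calls.

TASK

Open the bowl chopper: press its orange release button fully down, then turn the white lid anticlockwise (seen from above) by its blue handle, up to a quarter turn, until you feel it come up against its end stop, lift it straight off and set it down gently, upright and wholly on the red chopping board, and let go. Feel your way: never force the button or the lid, and leave the bowl, jar and spoon where they are.

Things in the scene. Friction and masses are not known exactly. Their poses are not given: they have to be found in the camera images.
- chopper: Bench-top bowl chopper, fixed. Grey motor base 190 x 200 x 75 mm (x -80 to +110, y +-100 mm of the origin), on it an aluminium bowl 163 mm in diameter; its flat rim is 160 mm above the table. Origin: on the bowl's vertical axis at table height; z up; -x points to the side of the orange release button.
- rim (a point): Bowl axis at rim height. Round it a dark steel bayonet collar, radius 64 to 80 mm, 13.5 mm high: two claws over the lid's lugs, each ending in a gap where the lug can rise, then a hard end stop. The collar's setting varies: the stop comes after turning the lid 49 to 87 degrees; the lugs are clear of the claws only at the stop or up to 3 degrees short of it.
- release (a joint): Travel of the orange button, m: 0 up (locked), 0.009 fully down, hard there. Goes straight down against about 4 N of friction, no spring, and stays where left. Its tongue sits between two blue ears on the lid's edge and blocks turning either way until it is 7 mm down. More than 40 N on it is forcing.
- release_top (a point): Centre of the button's flat round top, 24 mm in diameter, 96 mm from the bowl's axis on the chopper's -x side; 36 mm above the bowl's rim (196 mm above the table) when up, and moving with the button. Press it from above with shut fingers.
- lid: White lid, about 0.35 kg, loose but locked. Origin: centre of its underside; z up. Plug 100 mm wide, 8 mm high, in the bowl's 105 mm bore; above it a disc 120 mm wide, to 31 mm; two blue lugs reach 72 mm from the axis, at 66 and -114 degrees from its x. Seated, its origin is 152 mm above the table, its axes are the chopper's; play 1.5 mm up, 2.5 sideways. Stands on its plug when off.
- lid_grip (a point): On the lid's axis inside the blue handle bar, 58 mm above the lid's origin, 18 mm below the bar's top. The bar is 18 mm thick (lid x), 74 mm long (lid y), 45 mm high: grip it across x from above. Turning freely takes under 0.4 N m; a rise of 0.3 N m while turning means the stop. More than 40 N between lid and chopper is forcing.
- board: Red plastic chopping board, 250 x 220 x 20 mm (x, y, z), fixed. Origin: centre of its underside, at table height; its top is 20 mm above.
- bowl: Small loose steel bowl, 110 mm in diameter, 50 mm high; leave it. Origin: centre of its underside.
- jar: Loose amber spice jar with a green cap, 48 mm in diameter, 85 mm high; leave it. Origin: centre of its underside.
- spoon: Loose wooden spoon, 240 mm long, lying flat; leave it. Origin: underside, near its middle; x along it.
Not all that is in view belongs to the job. Leave any brown, green or yellow look-alike of the lid alone.

How it is judged:
On the way, in this order (a step that is already met when the one before it is completed fails the run):
1. the release button is pressed fully down while the lid is still seated and locked (value of joint release above 0.007 m and z of lid in the frame of chopper below 0.156 m and angle between the x axis of lid and the x axis of chopper, either way round below 0.15 rad), for 0.1 s.
2. the lid is turned by at least 46 degrees, still seated (angle between the x axis of lid and the x axis of chopper, either way round above 0.8 rad and z of lid in the frame of chopper below 0.156 m), for 0.1 s.
3. the lid is lifted clear of the collar (z of lid in the frame of chopper above 0.17 m and angle between lid's own z axis and vertical below 0.3 rad), for 0.1 s.
At the end, for the whole second after the job is handed in: The lid stands upright (within 4.5 degrees) and at rest on the red board, flat on its top (within 3 mm), its axis within 75 mm of the board's centre along the board's x and 60 mm along its y; the release button is still down (over 7 mm); bowl, jar and spoon within 30 mm of where they were (x of lid in the frame of board between -0.075 and 0.075 m and y of lid in the frame of board between -0.06 and 0.06 m and z of lid in the frame of board between 0.017 and 0.023 m and angle between lid's own z axis and vertical below 0.08 rad and linear speed of lid below 0.01 m/s and angular speed of lid below 0.1 rad/s and value of joint release above 0.007 m and distance of each of bowl, jar, spoon from where it was at the start of the episode below 0.03 m); the robot touches nothing.
It fails at once if the lid is forced: more than 40 N between lid and chopper (contact force between lid and chopper above 40 N).
It fails at once if the robot presses the chopper or its button with more than 40 N (contact force between chopper and the arm above 40 N or contact force between chopper and the fingers above 40 N).
It fails at once if the lid is slammed down: more than 80 N between lid and board (contact force between lid and board above 80 N).
It fails at once if the bowl, jar or spoon is moved by more than 30 mm (distance of any of bowl, jar, spoon from where it was at the start of the episode above 0.03 m).
It also fails if it takes over 72 s, if anything falls off the work surface, if the arm or the gripper's body presses on something with over 40 N, if the wrist force passes 120 N, or if a joint passes its speed limit or range.

## Working session

There is one attempt and no reset: what is moved stays moved. The work goes in short steps, Python scripts to look and compute and a shell command to move; the robot and the scene stay as the last step left them, time stands still between calls to the robot, and variables do not carry over. Pictures are saved under pics/ and viewed, at most 10 in all, crops included, and the job is handed in when it is done.

```bash
mkdir -p pics; python3 - <<'E'
from workcell import sense, vision, models
import cv2
s=sense(); print({k:(v.tolist() if hasattr(v,'tolist') else v) for k,v in s.items()})
for n in("side","top"):
    im=vision.snapshot(n); cv2.imwrite(f'pics/{n}0.png',im[:,:,::-1])
    p=vision.camera_params(n); print(n,p)
    for t in("release_top","lid_grip","rim","chopper","lid","board","bowl","jar","spoon"):
        print(n,t,[([round(float(x)) for x in d['at']],round(d['score'],2)) for d in models.place_of(n,t)])
E
```

```text
{'time': 0.0, 'joint_pos': [1.0784866688989334, 0.4267618093281948, 0.07381404247409556, 1.606610462886791, -0.03409756275981036, 1.1107893089760428, -0.06712928617146259], 'qd': [-0.0013890490881941072, -0.001533789871542416, 0.000677271155374437, -0.0002784918878443735, 0.0007428118437686668, -0.0002060266242058372, 0.0006749481412881294], 'tau': [-0.001664904848439619, -94.98289346694946, 3.759404271841049, -46.351479291915894, 0.01911382656544447, 0.010247596073895693, -9.722647860144207e-06], 'eef_pos': [0.22674710728634337, -0.6353417067679878, 0.23058808208492315], 'tcp_rot': [[0.9418228191236173, 0.33610936619973947, -0.0005208942804470761], [0.3361097587403173, -0.9418220551870561, 0.0012026814855490406], [-8.635720989781748e-05, -0.0013077905181579066, -0.9999991411128275]], 'wrist_force': [0.5544224278100659, 0.2882386350273403, 0.6478327843993744], 'ft_torque': [0.04462324018569345, 0.01246113165668978, -0.026838413434164217], 'grasp_force': 0.0, 'width': 0.9989670289557098}
side {'K': array([[446.23693222,   0.        , 283.1061835 ],
       [  0.        , 446.23693222, 
[... 960 characters left out ...]
9.99999262e-01,  7.28442302e-05,
        -1.38506254e-02],
       [ 9.82873210e-01, -1.17828486e-03,  1.84279313e-01,
        -5.89072151e-01],
       [-1.84279091e-01,  2.95030417e-04,  9.82873913e-01,
        -1.30383277e+00],
       [ 0.00000000e+00,  0.00000000e+00,  0.00000000e+00,
         1.00000000e+00]])}
top release_top [([200, 238], 0.44)]
top lid_grip [([199, 204], 0.94), ([224, 284], 0.93), ([142, 243], 0.79), ([217, 143], 0.72)]
top rim [([334, 220], 0.16)]
top chopper [([212, 211], 0.56)]
top lid [([219, 151], 0.96), ([147, 250], 0.84), ([226, 282], 0.76), ([206, 208], 0.65)]
top board [([333, 217], 0.71)]
top bowl []
top jar [([276, 260], 0.58)]
top spoon [([408, 221], 0.66)]
```

```bash
cat > h.py <<'E'
import numpy as np, cv2
from workcell import sense, vision, models
def ray(n,px):
    p=vision.camera_params(n);T=p['camera_from_world'];R=T[:3,:3]
    c=-R.T@T[:3,3];u=np.linalg.solve(p['K'],[px[0],px[1],1]);return c,R.T@[u[0],-u[1],-u[2]]
def plane(n,px,z):
    c,d=ray(n,px);return c+d*(z-c[2])/d[2]
def proj(n,X):
    p=vision.camera_params(n);T=p['camera_from_world'];q=T[:3,:3]@np.array(X)+T[:3,3]
    u=p['K']@[q[0],-q[1],-q[2]];return u[:2]/u[2]
E
python3 - <<'E'
from h import *
for n,l in(("side",[(266,293)]),("top",[(200,238)])):
    for q in l: print(n,'release',plane(n,q,.196).round(3))
for n,l in(("side",[(328,330),(223,270),(168,266),(229,411)]),("top",[(199,204),(224,284),(142,243),(217,143)])):
    for q in l: print(n,'grip',q,plane(n,q,.21).round(3),plane(n,q,.058).round(3))
for n,q,z in(("side",(238,318),0),("top",(212,211),0),("side",(313,214),0),("top",(333,217),0),("side",(322,274),0),("top",(276,260),0),("side",(218,233),0),("side",(344,160),0),("top",(408,221),0)): print(n,q,plane(n,q,z).round(3))
a=cv2.imread('pics/side0.png');b=cv2.imread('pics/top0.png')
cv2.imwrite('pics/both0.png',np.vstack([cv2.resize(a,None,fx=.7,fy=.7),cv2.resize(b,None,fx=.7,fy=.7)]))
E
```

```text
side release [0.483 0.215 0.196]
top release [0.477 0.214 0.196]
side grip (328, 330) [0.331 0.241 0.21 ] [0.351 0.168 0.058]
side grip (223, 270) [0.588 0.214 0.21 ] [0.657 0.135 0.058]
side grip (168, 266) [0.701 0.258 0.21 ] [0.791 0.188 0.058]
side grip (229, 411) [0.425 0.458 0.21 ] [0.463 0.425 0.058]
top grip (199, 204) [0.572 0.217 0.21 ] [0.602 0.247 0.058]
top grip (224, 284) [0.349 0.141 0.21 ] [0.351 0.161 0.058]
top grip (142, 243) [0.462 0.372 0.21 ] [0.477 0.421 0.058]
top grip (217, 143) [0.752 0.171 0.21 ] [0.805 0.195 0.058]
side (238, 318) [0.574 0.211 0.   ]
top (212, 211) [0.589 0.214 0.   ]
side (313, 214) [ 0.547 -0.185  0.   ]
top (333, 217) [ 0.569 -0.187  0.   ]
side (322, 274) [ 0.437 -0.002  0.   ]
top (276, 260) [0.428 0.002 0.   ]
side (218, 233) [0.764 0.003 0.   ]
side (344, 160) [ 0.552 -0.448  0.   ]
top (408, 221) [ 0.555 -0.434  0.   ]
```

View pics/side0.png

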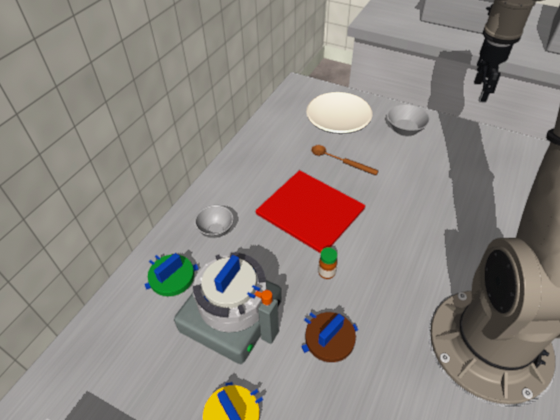

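View pics/top0.png

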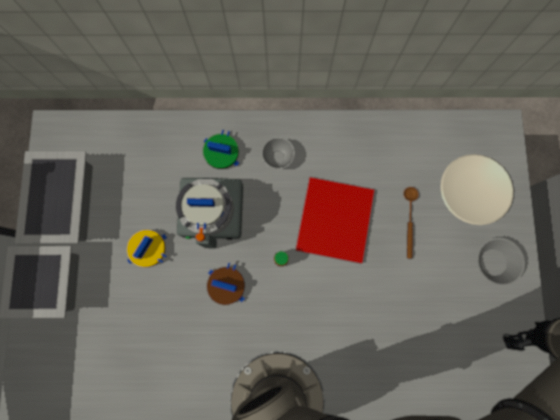

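The top view shows the white lid with its blue bar on the chopper at about (203,204), with the orange button at (201,237). The look-alikes are brown (226,285), green (221,150) and yellow (146,247). In the side view they are white (228,278), brown (330,335), green (171,272) and yellow (231,408). I choose the white lid on the grey chopper and will check it in a crop.

```bash
python3 - <<'E'
from h import *
from scipy.optimize import least_squares
out=[]
for n,(x,y) in(("side",(165,235)),("top",(150,150))):
    im=cv2.imread(f'pics/{n}0.png');c=im[y:y+110,x:x+110]
    out.append(cv2.resize(c,(400,400),interpolation=cv2.INTER_CUBIC))
    hsv=cv2.cvtColor(c,cv2.COLOR_BGR2HSV)
    for nm,lo,hi in(("blue",(105,120,60),(130,255,255)),("orange",(3,170,120),(18,255,255))):
        k,l,st,ce=cv2.connectedComponentsWithStats(cv2.inRange(hsv,lo,hi))
        for i in range(1,k):
            if st[i,4]>12:
                pts=np.argwhere(l==i)[:,::-1].astype(np.float32); r=cv2.minAreaRect(pts)
                print(n,nm,(ce[i]+[x,y]).round(1),st[i,4],np.round(r[1],1),round(r[2]))
    for t in("lid_grip","release_top","board","chopper"):
        pass
cv2.imwrite('pics/crop0.png',np.hstack(out))
# tri helper
def tri(a,b):
    f=lambda X:np.r_[proj("side",X)-a,proj("top",X)-b]
    r=least_squares(f,[.55,.2,.2]);return r.x.round(4),r.fun.round(1)
print('grip',tri((223,270),(199,204)));print('rel',tri((266,293),(200,238)))
# board fit: red mask min rect corners on z=.02
for n in("side","top"):
    h=cv2.cvtColor(cv2.imread(f'pics/{n}0.png'),cv2.COLOR_BGR2HSV)
    m=cv2.inRange(h,(0,200,90),(3,255,255))|cv2.inRange(h,(177,200,90),(180,255,255))
    k,l,st,ce=cv2.connectedComponentsWithStats(m);i=1+np.argmax(st[1:,4])
    w=np.array([plane(n,q[::-1],.02)[:2] for q in np.argwhere(l==i)],np.float32)
    print(n,'board',cv2.minAreaRect(w),w.mean(0))
E
```

```text
side blue [171.9 264.5] 262 [13.6 24.9] 49
side blue [227.  273.2] 493 [14.3 38.7] 35
side blue [195.2 266.8] 25 [5.6 4.1] 76
side blue [255.8 287.7] 24 [7.5 3.4] 14
side blue [251. 295.] 24 [4. 6.] 90
side orange [264.9 296.3] 166 [14. 16.] 90
top blue [224.3 150.6] 24 [ 2. 12.] 90
top blue [236.3 162.8] 13 [2.8 4.2] 34
top blue [200.4 202. ] 175 [ 6. 26.] 90
top orange [199.8 235.6] 58 [11.  7.] 90
grip (array([0.5784, 0.2182, 0.2204]), array([ 2.3,  0.6, -1. , -3.1]))
rel (array([0.4808, 0.2149, 0.196 ]), array([ 1. ,  0.3, -0.4, -1.4]))Traceback (most recent call last):
  File "<stdin>", line 27, in <module>
  File "h.py", line 7, in plane
    c,d=ray(n,px);return c+d*(z-c[2])/d[2]
        ~~~^^^^^^
  File "h.py", line 4, in ray
    p=vision.camera_params(n);T=p['camera_from_world'];R=T[:3,:3]
ValueError: time passes only in moves, steps and waits
```

View pics/crop0.png

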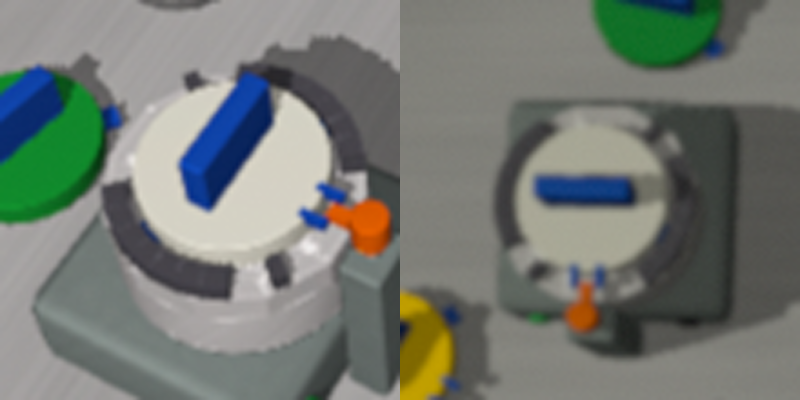

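The crop shows the white lid seated with its ears either side of the orange tongue, so the choice is confirmed. Next I fit the poses of the bar, button and board.

```bash
cat > h.py <<'E'
import numpy as np, cv2, pickle, os
from workcell import sense, vision, models
if os.path.exists('cam.pkl'): CAM=pickle.load(open('cam.pkl','rb'))
else:
    CAM={n:vision.camera_params(n) for n in("side","top")}; pickle.dump(CAM,open('cam.pkl','wb'))
def plane(n,px,z):
    T=CAM[n]['camera_from_world'];R=T[:3,:3]
    c=-R.T@T[:3,3];u=np.linalg.solve(CAM[n]['K'],[px[0],px[1],1]);d=R.T@[u[0],-u[1],-u[2]]
    return c+d*(z-c[2])/d[2]
def proj(n,X):
    p=CAM[n];T=p['camera_from_world'];q=np.atleast_2d(X)@T[:3,:3].T+T[:3,3]
    u=np.c_[q[:,0],-q[:,1],-q[:,2]]@p['K'].T;return u[:,:2]/u[:,2:]
def box(sx,sy,z0,z1): return np.array([[a*sx/2,b*sy/2,z] for a in(-1,1) for b in(-1,1) for z in(z0,z1)])
def pose(P,x,y,a):
    c,s=np.cos(a),np.sin(a);return P@np.array([[c,s,0],[-s,c,0],[0,0,1]])+[x,y,0]
def hullmask(n,P,S=4):
    h=cv2.convexHull((proj(n,P).astype(np.float32)+.5)*S*16).round().astype(np.int32)
    m=np.zeros((420*S,560*S),np.uint8);cv2.fillConvexPoly(m,h,1,cv2.LINE_8,4)
    return cv2.resize(m.astype(np.float32),(560,420),interpolation=cv2.INTER_AREA)
def fit(masks,P,x0):
    from scipy.optimize import minimize
    def f(v):
        c=0
        for n,m in masks.items():
            r=hullmask(n,pose(P,*v));c+=np.abs(r-m).sum()/m.sum()
        return c
    S=np.array([x0]+[np.array(x0)+d for d in np.diag([.015,.015,.15])])
    r=minimize(f,x0,method='Nelder-Mead',options=dict(initial_simplex=S,maxiter=120));return r.x.round(4),round(r.fun,3)
def comp(n,im,lo,hi,near):
    h=cv2.cvtColor(im,cv2.COLOR_BGR2HSV)
    k,l,st,ce=cv2.connectedComponentsWithStats(cv2.inRange(h,lo,hi))
    i=min((i for i in range(1,k) if st[i,4]>20),key=lambda i:np.hypot(*(ce[i]-near)));return (l==i).astype(np.float32)
E
python3 - <<'E'
from h import *
I={n:cv2.imread(f'pics/{n}0.png') for n in("side","top")}
B={"side":(227,273),"top":(200,202)};bar=box(.018,.074,.183,.228)
for k in(("side",),("top",),("side","top")):
    print('bar',k,fit({n:comp(n,I[n],(105,100,40),(130,255,255),B[n]) for n in k},bar,[.578,.215,0]))
R={"side":(311,211),"top":(336,220)}
for k in(("side",),("top",)):
    print('board',k,fit({n:comp(n,I[n],(0,180,70),(3,255,255),R[n]) for n in k},box(.25,.22,0,.02),[.56,-.187,-.1]))
t=np.linspace(0,6.283,24)
for n,q in(("side",(265,296)),("top",(200,236))):
    print('rel at',n,[plane(n,q,z).round(4)[:2] for z in(.196,.190)])
E
```

```text
bar ('side',) (array([0.5777, 0.2134, 0.0448]), np.float64(0.173))
bar ('top',) (array([ 0.5787,  0.2144, -0.1365]), np.float64(0.475))
bar ('side', 'top') (array([0.5778, 0.2153, 0.0021]), np.float64(0.688))
board ('side',) (array([ 0.5617, -0.1946, -0.2021]), np.float64(0.071))
board ('top',) (array([ 0.5611, -0.1913, -0.1977]), np.float64(0.071))
rel at side [array([0.4815, 0.2226]), array([0.4834, 0.2196])]
rel at top [array([0.4826, 0.2139]), array([0.4833, 0.2151])]
```

The button is near (0.482, 0.214), the lid axis near (0.578, 0.2145), yaw about 0, and the board centre is (0.561, -0.193) at -0.2 rad. I'll move up and over with the fingers shut.

```bash
cat > go.py <<'E'
import sys,numpy as np
from workcell import sense
from scipy.spatial.transform import Rotation as Ro
# usage: go.py x y z yaw_of_tool_y_deg : shift/turn in tool axes
s=sense();R=np.array(s['tcp_rot']);p=np.array(s['eef_pos'])
x,y,z,a=map(float,sys.argv[1:]);a=np.radians(a)
G=np.c_[[-np.sin(a),np.cos(a),0],[np.cos(a),np.sin(a),0],[0,0,-1]]
print('t',s['time'],'p',p.round(4),'yaw_y',np.degrees(np.arctan2(R[1,1],R[0,1])).round(2),'F',np.round(s['wrist_force'],1),'M',np.round(s['ft_torque'],2),'w',s['width'],'g',s['grasp_force'])
print('turn',Ro.from_matrix(R.T@G).as_rotvec().round(4),'shift',(R.T@(np.array([x,y,z])-p)).round(4),'q',np.round(s['joint_pos'],2))
E
python3 -m inch '[[[0,0,-0.14],[0.03,-0.02,-0.03],0],[[0,0,-0.28],[0.06,-0.04,-0.05],0],[[0,0,-0.4],[0.463,-0.307,-0.1],0],[[0,0,-0.5],[0.463,-0.307,-0.1],0],[[0,0,-0.6],[0.463,-0.307,-0.1],0],[[0,0,-0.6],[0.463,-0.307,-0.1],0],[[0,0,-0.6],[0.463,-0.307,-0.1],0],[[0,0,-0.6],[0.463,-0.307,-0.1],0]]'
python3 go.py 0.482 0.2145 0.26 0
```

```text
time: 1.8
eef_pos: [0.4496, -0.3373, 0.3127]
tcp_rot: [[0.588, 0.809, 0.0], [0.809, -0.588, -0.0], [-0.0, 0.001, -1.0]]
wrist_force: [1.3, -0.7, 0.8]
width: -0.0
grasp_force: 0.0
t 1.8 p [ 0.4496 -0.3373  0.3127] yaw_y -36.0 F [ 1.3 -0.7  0.8] M [-0.05 -0.08 -0.05] w -0.0002731418843921251 g 0.0
turn [ 5.000e-04  3.000e-04 -6.283e-01] shift [ 0.4655 -0.2982  0.0525] q [ 0.72  0.19 -0.22  1.75  0.04  1.21 -0.14]
```

```bash
python3 -m inch '[[[0,0,-0.14],[0.465,-0.298,0],0],[[0,0,-0.28],[0.465,-0.298,0],0],[[0,0,-0.4],[0.465,-0.298,0],0],[[0,0,-0.5],[0.465,-0.298,0],0],[[0,0,-0.628],[0.465,-0.298,0],0],[[0,0,-0.628],[0.465,-0.298,0],0],[[0,0,-0.628],[0.465,-0.298,0],0],[[0,0,-0.628],[0.465,-0.298,0],0]]'
python3 go.py 0.482 0.2145 0.26 0
```

```text
time: 2.6
eef_pos: [0.4718, 0.0622, 0.3126]
tcp_rot: [[0.0, 1.0, 0.001], [1.0, -0.0, -0.0], [-0.0, 0.001, -1.0]]
wrist_force: [1.5, 0.1, -0.2]
width: 0.003
grasp_force: 0.0
t 2.6 p [0.4718 0.0622 0.3126] yaw_y -0.03 F [ 1.5  0.1 -0.2] M [-0.01 -0.06 -0.01] w 0.003356422683721495 g 0.0
turn [ 0.001   0.0003 -0.0004] shift [0.1524 0.0101 0.0526] q [ 0.33  0.06 -0.61  1.9   0.04  1.19 -0.3 ]
```

```bash
python3 -m inch '[[[0,0,0],[0.152,0.01,0],0],[[0,0,0],[0.152,0.01,0],0],[[0,0,0],[0.152,0.01,0],0],[[0,0,0],[0.152,0.01,0.085],0],[[0,0,0],[0.152,0.01,0.085],0],[[0,0,0],[0.152,0.01,0.085],0],[[0,0,0],[0.152,0.01,0.085],0]]'
python3 go.py 0.482 0.2145 0.196 0
python3 - <<'E'
from h import *
o=[]
for n,(x,y) in(("side",(225,240)),("top",(165,190))):
    im=vision.snapshot(n)[:,:,::-1];cv2.imwrite(f'pics/{n}1.png',im)
    o.append(cv2.resize(im[y:y+80,x:x+80],(400,400),interpolation=cv2.INTER_CUBIC))
cv2.imwrite('pics/crop1.png',np.hstack(o))
E
```

```text
time: 3.3
eef_pos: [0.4822, 0.2124, 0.2281]
tcp_rot: [[0.0, 1.0, -0.0], [1.0, -0.0, 0.0], [0.0, -0.0, -1.0]]
wrist_force: [1.0, 0.9, 1.6]
width: -0.004
grasp_force: 0.0
t 3.3 p [0.4822 0.2124 0.2281] yaw_y -0.0 F [1.  0.9 1.6] M [ 0.01  0.03 -0.04] w -0.003767953984231083 g 0.0
turn [-0.0005 -0.0002 -0.    ] shift [ 0.0021 -0.0002  0.0321] q [ 0.08  0.26 -0.72  1.9   0.2   1.05 -0.72]
```

View pics/crop1.png

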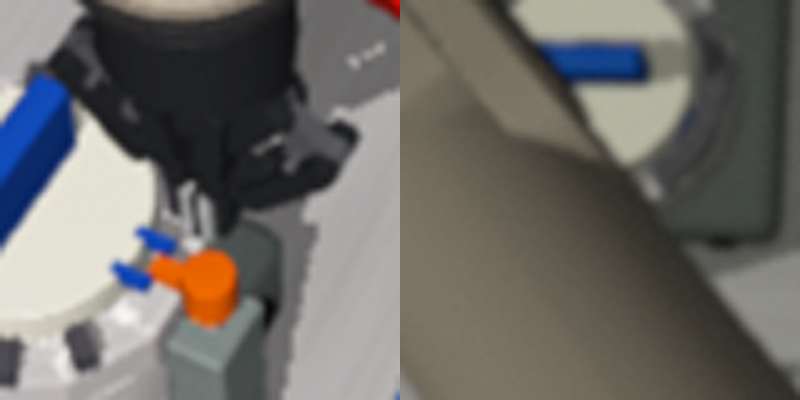

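The fingertips stand above and just beside the button in the side crop (button top at pixel (267,292)), as expected from height. I'll go down gently.

```bash
python3 -m inch '[[[0,0,0],[0.002,0,0.015],0],[[0,0,0],[0.002,0,0.027],0],[[0,0,0],[0.002,0,0.03],0],[[0,0,0],[0.002,0,0.032],0],[[0,0,0],[0.002,0,0.034],0],[[0,0,0],[0.002,0,0.036],0]]'
python3 go.py 0.482 0.2145 0.187 0
```

```text
time: 4.0
eef_pos: [0.4821, 0.2143, 0.1914]
tcp_rot: [[0.0, 1.0, 0.0], [1.0, -0.0, -0.0], [-0.0, 0.0, -1.0]]
wrist_force: [-2.3, -1.7, 3.9]
width: -0.001
grasp_force: 1.9
t 4.0 p [0.4821 0.2143 0.1914] yaw_y -0.01 F [-2.3 -1.7  3.9] M [-0.39  0.51 -0.  ] w -0.000691919198878883 g 1.9337975420057774
turn [ 0.0003  0.     -0.0001] shift [ 0.0002 -0.0002  0.0044] q [ 0.06  0.3  -0.71  1.94  0.24  0.98 -0.76]
```

```bash
python3 -m inch '[[[0,0,0],[0,0,0.001],0],[[0,0,0],[0,0,0.002],0],[[0,0,0],[0,0,0.003],0],[[0,0,0],[0,0,0.0035],0]]'
python3 go.py 0.482 0.2145 0.187 0
```

```text
time: 4.4
eef_pos: [0.4821, 0.2143, 0.1877]
tcp_rot: [[0.0, 1.0, 0.0], [1.0, -0.0, 0.0], [0.0, 0.0, -1.0]]
wrist_force: [-1.4, -1.1, 4.1]
width: -0.0
grasp_force: 1.9
t 4.4 p [0.4821 0.2143 0.1877] yaw_y -0.01 F [-1.4 -1.1  4.1] M [-0.46  0.4  -0.02] w -0.00037712963293195996 g 1.8702798150479794
turn [ 0.0001 -0.     -0.0001] shift [ 0.0002 -0.0001  0.0007] q [ 0.06  0.31 -0.71  1.95  0.24  0.97 -0.76]
```

```bash
python3 -m inch '[[[0,0,0],[0,0,0.0005],0],[[0,0,0],[0,0,0.001],0]]'; python3 -m inch '[[[0,0,0],[0,0,0.0003],0],[[0,0,0],[0,0,0.0006],0]]'
python3 go.py 0.482 0.2145 0.187 0
```

```text
time: 4.6
eef_pos: [0.4822, 0.2143, 0.187]
tcp_rot: [[0.0, 1.0, 0.0], [1.0, -0.0, 0.0], [0.0, 0.0, -1.0]]
wrist_force: [-5.4, -4.0, 15.4]
width: -0.0
grasp_force: 7.6
time: 4.8
eef_pos: [0.4823, 0.2144, 0.187]
tcp_rot: [[0.0, 1.0, 0.001], [1.0, -0.0, -0.0], [-0.0, 0.001, -1.0]]
wrist_force: [-7.0, -5.1, 21.5]
width: -0.001
grasp_force: 11.1
t 4.8 p [0.4823 0.2144 0.187 ] yaw_y -0.01 F [-7.  -5.1 21.5] M [-1.22  1.6   0.06] w -0.0007256427774231919 g 11.056846974533983
turn [ 0.0008  0.0001 -0.0002] shift [ 0.0001 -0.0003 -0.    ] q [ 0.06  0.31 -0.71  1.95  0.24  0.97 -0.76]
```

```bash
python3 -m inch '[[[0,0,0],[0,0,-0.05],0],[[0,0,0],[0,0,-0.085],0],[[0,0,0],[0,0.096,-0.085],0.0854],[[0,0,0],[0,0.096,-0.085],0.0854],[[0,0,0],[0,0.096,-0.085],0.0854],[[0,0,0],[0,0.096,-0.085],0.0854],[[0,0,0],[0,0.096,-0.085],0.0854],[[0,0,0],[0,0.096,-0.085],0.0854]]'
python3 - <<'E'
from h import *
im=vision.snapshot("side")[:,:,::-1];cv2.imwrite('pics/side2.png',im)
cv2.imwrite('pics/crop2.png',cv2.resize(im[220:340,165:305],(700,600),interpolation=cv2.INTER_CUBIC))
print([(d['at'],d['score']) for d in models.place_of("side","release_top")],proj("side",[[.482,.2145,.187],[.482,.2145,.196]]))
print('bar',fit({"side":comp("side",im,(105,100,40),(130,255,255),(227,273))},box(.018,.074,.183,.228),[.578,.2145,0]))
E
python3 go.py 0.578 0.2145 0.191 0
```

```text
time: 5.6
eef_pos: [0.5773, 0.2146, 0.2714]
tcp_rot: [[-0.001, 1.0, 0.0], [1.0, 0.001, -0.0], [-0.0, 0.0, -1.0]]
wrist_force: [0.4, -0.6, 1.1]
width: 0.994
grasp_force: 0.0
[([261.2, 293.7], 0.47)] [[266.77232728 295.06822636]
 [266.61161608 292.87925245]]
bar (array([0.5784, 0.214 , 0.0562]), np.float64(0.169))
t 5.7 p [0.5776 0.2144 0.2715] yaw_y 0.03 F [ 0.3 -0.4 -0. ] M [0.03 0.06 0.02] w 0.9999165409952003 g 0.0
turn [0.0007 0.0001 0.0006] shift [0.0001 0.0004 0.0805] q [ 0.07  0.37 -0.69  1.66  0.25  1.19 -0.67]
```

View pics/crop2.png

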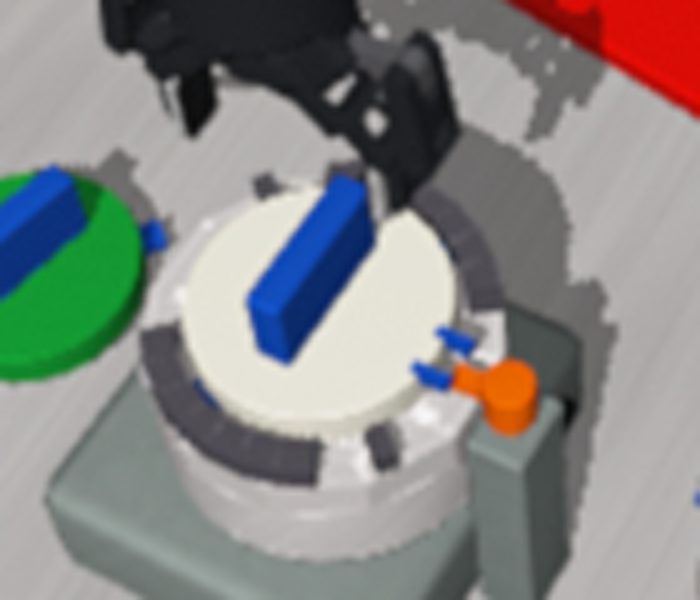

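The button looks down beside its tongue, and the fingers straddle the bar. I'll descend and grip.

```bash
python3 -m inch '[[[0,0,-0.03],[0,0.0005,0.04],0.0854],[[0,0,-0.03],[0,0.0005,0.06],0.0854],[[0,0,-0.03],[0,0.0005,0.072],0.0854],[[0,0,-0.03],[0,0.0005,0.08],0.0854]]'
python3 go.py 0.578 0.2145 0.191 0
python3 -m inch '[[[0,0,0],[0,0,0],0.05],[[0,0,0],[0,0,0],0.035],[[0,0,0],[0,0,0],0.03],[[0,0,0],[0,0,0],0.026],[[0,0,0],[0,0,0],0.023]]'
python3 go.py 0.578 0.2145 0.191 0
```

```text
time: 6.1
eef_pos: [0.5784, 0.2143, 0.1907]
tcp_rot: [[-0.03, 1.0, -0.0], [1.0, 0.03, -0.0], [-0.0, -0.0, -1.0]]
wrist_force: [0.7, 0.1, -0.4]
width: 1.003
grasp_force: 0.0
t 6.1 p [0.5784 0.2143 0.1907] yaw_y 1.72 F [ 0.7  0.1 -0.4] M [-0.   -0.   -0.04] w 1.0031965902683473 g 0.0
turn [-0.0001  0.0001  0.03  ] shift [ 0.0002 -0.0004 -0.0003] q [ 0.05  0.45 -0.67  1.75  0.31  1.05 -0.69]
time: 6.6
eef_pos: [0.5788, 0.2143, 0.1916]
tcp_rot: [[-0.03, 1.0, 0.001], [1.0, 0.03, 0.0], [0.0, 0.001, -1.0]]
wrist_force: [-0.2, 0.3, 0.2]
width: 0.27
grasp_force: 0.0
t 6.6 p [0.5788 0.2143 0.1916] yaw_y 1.71 F [-0.2  0.3  0.2] M [0.   0.03 0.05] w 0.2701496193123404 g 0.0
turn [ 0.0007 -0.0002  0.0298] shift [ 0.0002 -0.0008  0.0006] q [ 0.05  0.45 -0.67  1.75  0.31  1.05 -0.69]
```

Now close slowly.

```bash
python3 -m inch '[[[0,0,0],[0,0,0],0.020],[[0,0,0],[0,0,0],0.017],[[0,0,0],[0,0,0],0.010],[[0,0,0],[0,0,0],0.0],[[0,0,0],[0,0,0],0.0]]'
python3 go.py 0.578 0.2145 0.191 0
```

```text
time: 7.1
eef_pos: [0.5787, 0.2143, 0.1915]
tcp_rot: [[-0.03, 1.0, 0.001], [1.0, 0.03, 0.0], [0.0, 0.001, -1.0]]
wrist_force: [-1.3, -1.0, 6.0]
width: 0.202
grasp_force: 58.8
t 7.1 p [0.5787 0.2143 0.1915] yaw_y 1.71 F [-1.3 -1.   6. ] M [-0.18  0.28  0.02] w 0.20227641275651131 g 58.750845193862915
turn [ 0.0005 -0.0001  0.0299] shift [ 0.0002 -0.0007  0.0005] q [ 0.05  0.45 -0.67  1.75  0.31  1.05 -0.69]
```

```bash
python3 -m inch '[[[0,0,-0.04],[0,0,-0.0005],0],[[0,0,-0.1],[0,0,-0.0005],0],[[0,0,-0.16],[0,0,-0.0005],0]]'
python3 go.py 0.578 0.2145 0.191 0
```

```text
time: 7.4
eef_pos: [0.5785, 0.2143, 0.1915]
tcp_rot: [[-0.191, 0.982, -0.0], [0.982, 0.191, 0.0], [0.0, -0.0, -1.0]]
wrist_force: [-0.1, 0.2, 0.1]
width: 0.203
grasp_force: 58.9
t 7.4 p [0.5785 0.2143 0.1915] yaw_y 11.02 F [-0.1  0.2  0.1] M [-0.01  0.02 -0.11] w 0.20297782787084837 g 58.90725016593933
turn [-1.000e-04 -0.000e+00  1.923e-01] shift [ 0.0003 -0.0005  0.0005] q [ 0.08  0.46 -0.7   1.75  0.33  1.06 -0.55]
```

```bash
python3 -m inch '[[[0,0,-0.1],[0,0,0],0],[[0,0,-0.2],[0,0,0],0],[[0,0,-0.3],[0,0,0],0],[[0,0,-0.4],[0,0,0],0],[[0,0,-0.5],[0,0,0],0],[[0,0,-0.54],[0,0,0],0]]'
python3 go.py 0.578 0.2145 0.191 0
```

```text
time: 8.0
eef_pos: [0.5786, 0.2142, 0.1915]
tcp_rot: [[-0.67, 0.743, -0.0], [0.743, 0.67, 0.0], [0.0, 0.0, -1.0]]
wrist_force: [0.1, 0.6, 0.7]
width: 0.205
grasp_force: 59.0
t 8.0 p [0.5786 0.2142 0.1915] yaw_y 42.04 F [0.1 0.6 0.7] M [ 0.02 -0.03 -0.15] w 0.2049258411278744 g 59.04137313365936
turn [-1.000e-04 -2.000e-04  7.338e-01] shift [ 0.0006 -0.0003  0.0005] q [ 0.16  0.49 -0.82  1.74  0.4   1.09 -0.06]
```

```bash
cat > ok.py <<'E'
from workcell import sense
import numpy as np,sys
s=sense();R=np.array(s['tcp_rot']);m=s['ft_torque'][2]
print(round(s['time'],1),np.degrees(np.arctan2(R[1,1],R[0,1])).round(2),'Mz',round(m,3),'F',np.round(s['wrist_force'],1))
sys.exit(abs(m)>.38)
E
python3 -m inch '[[[0,0,-0.02],[0,0,0],0],[[0,0,-0.04],[0,0,0],0]]' >/dev/null; python3 ok.py && 
python3 -m inch '[[[0,0,-0.02],[0,0,0],0],[[0,0,-0.04],[0,0,0],0]]' >/dev/null; python3 ok.py && 
python3 -m inch '[[[0,0,-0.02],[0,0,0],0],[[0,0,-0.04],[0,0,0],0]]' >/dev/null; python3 ok.py && 
python3 -m inch '[[[0,0,-0.02],[0,0,0],0],[[0,0,-0.04],[0,0,0],0]]' >/dev/null; python3 ok.py && 
python3 -m inch '[[[0,0,-0.02],[0,0,0],0],[[0,0,-0.04],[0,0,0],0]]' >/dev/null; python3 ok.py
```

```text
8.2 44.13 Mz -0.081 F [-0.3 -0.3  0.4]
8.2 44.13 Mz -0.081 F [-0.3 -0.3  0.4]
8.2 44.13 Mz -0.081 F [-0.3 -0.3  0.4]
8.2 44.13 Mz -0.081 F [-0.3 -0.3  0.4]
8.2 44.13 Mz -0.081 F [-0.3 -0.3  0.4]False
False
False
False
False
```

```bash
sed -i 's/sys.exit(\(.*\))$/sys.exit(int(\1))/' ok.py
python3 ok.py && python3 -m inch '[[[0,0,-0.02],[0,0,0],0],[[0,0,-0.04],[0,0,0],0]]' >/dev/null; python3 ok.py && 
python3 -m inch '[[[0,0,-0.02],[0,0,0],0],[[0,0,-0.04],[0,0,0],0]]' >/dev/null; python3 ok.py && 
python3 -m inch '[[[0,0,-0.02],[0,0,0],0],[[0,0,-0.04],[0,0,0],0]]' >/dev/null; python3 ok.py && 
python3 -m inch '[[[0,0,-0.02],[0,0,0],0],[[0,0,-0.04],[0,0,0],0]]' >/dev/null; python3 ok.py && 
python3 -m inch '[[[0,0,-0.02],[0,0,0],0],[[0,0,-0.04],[0,0,0],0]]' >/dev/null; python3 ok.py
```

```text
8.2 44.13 Mz -0.081 F [-0.3 -0.3  0.4]
8.4 46.47 Mz -0.075 F [ 0.1  0.2 -1.1]
8.6 48.79 Mz -0.075 F [ 0.3  0.4 -1.8]
8.8 51.09 Mz -0.076 F [ 1.1  0.  -3.8]
9.0 53.38 Mz 0.014 F [ 0.5  0.3 -2.6]
9.2 55.67 Mz 0.019 F [-0.1  0.3 -4.9]
```

```bash
python3 ok.py && python3 -m inch '[[[0,0,-0.02],[0,0,0],0],[[0,0,-0.04],[0,0,0],0]]' >/dev/null; python3 ok.py && 
python3 -m inch '[[[0,0,-0.02],[0,0,0],0],[[0,0,-0.04],[0,0,0],0]]' >/dev/null; python3 ok.py && 
python3 -m inch '[[[0,0,-0.02],[0,0,0],0],[[0,0,-0.04],[0,0,0],0]]' >/dev/null; python3 ok.py && 
python3 -m inch '[[[0,0,-0.02],[0,0,0],0],[[0,0,-0.04],[0,0,0],0]]' >/dev/null; python3 ok.py && 
python3 -m inch '[[[0,0,-0.02],[0,0,0],0],[[0,0,-0.04],[0,0,0],0]]' >/dev/null; python3 ok.py; python3 go.py .578 .2145 .191 0
```

```text
9.2 55.67 Mz 0.019 F [-0.1  0.3 -4.9]
9.4 57.96 Mz 0.025 F [ 0.7  0.7 -3.3]
9.6 60.25 Mz 0.037 F [-0.3 -0.5 -4.2]
9.8 62.55 Mz -0.034 F [-0.1  0.4 -3.4]
10.0 64.81 Mz -0.839 F [ 0.6  0.5 -5.3]
10.0 64.81 Mz -0.839 F [ 0.6  0.5 -5.3]
t 10.0 p [0.5787 0.2144 0.1917] yaw_y 64.81 F [ 0.6  0.5 -5.3] M [ 0.2  -0.14 -0.84] w 0.20397706227630635 g 59.3713903427124
turn [ 3.0000e-04 -2.0000e-04  1.1312e+00] shift [ 0.0007 -0.0001  0.0007] q [ 0.21  0.52 -0.9   1.74  0.45  1.11  0.3 ]
```

End stop felt at about 65°. I'll ease back slightly and lift with the force watched.

```bash
cat > okz.py <<'E'
from workcell import sense
import numpy as np,sys
s=sense();f=np.array(s['wrist_force'])
print(round(s['time'],1),np.round(s['eef_pos'],4),'F',f.round(1),'Mz',round(s['ft_torque'][2],2))
sys.exit(int(np.abs(f).max()>12))
E
python3 -m inch '[[[0,0,0.012],[0,0,0],0],[[0,0,0.012],[0,0,0],0]]' >/dev/null; python3 ok.py && 
python3 -m inch '[[[0,0,0],[0,0,-0.001],0],[[0,0,0],[0,0,-0.002],0]]' >/dev/null; python3 okz.py && 
python3 -m inch '[[[0,0,0],[0,0,-0.001],0],[[0,0,0],[0,0,-0.002],0]]' >/dev/null; python3 okz.py && 
python3 -m inch '[[[0,0,0],[0,0,-0.001],0],[[0,0,0],[0,0,-0.002],0]]' >/dev/null; python3 okz.py && 
python3 -m inch '[[[0,0,0],[0,0,-0.002],0],[[0,0,0],[0,0,-0.004],0]]' >/dev/null; python3 okz.py
```

```text
10.2 64.01 Mz -0.102 F [ 0.1  0.6 -4.4]
10.4 [0.5786 0.2143 0.1937] F [ 1.5  1.  -4.7] Mz -0.07
10.6 [0.5786 0.2143 0.1958] F [ 1.3  1.4 -4.1] Mz -0.09
10.8 [0.5786 0.2143 0.1977] F [ 0.7  0.9 -5.2] Mz -0.04
11.0 [0.5786 0.2143 0.2018] F [ 1.7  2.3 -5.1] Mz -0.07
```

```bash
python3 -m inch '[[[0,0,0],[0,0,-0.01],0],[[0,0,0],[0,0,-0.025],0],[[0,0,0],[0,0,-0.045],0],[[0,0,0],[0,0,-0.07],0],[[0,0,0],[0,0,-0.09],0],[[0,0,0],[0,0,-0.1],0]]'
python3 go.py 0.561 -0.193 0.302 64
python3 - <<'E'
from h import *
im=vision.snapshot("side")[:,:,::-1];cv2.imwrite('pics/side3.png',im)
E
```

```text
time: 11.6
eef_pos: [0.5789, 0.2148, 0.3046]
tcp_rot: [[-0.899, 0.437, 0.003], [0.437, 0.899, 0.001], [-0.002, 0.002, -1.0]]
wrist_force: [-0.9, -0.3, -4.3]
width: 0.201
grasp_force: 59.2
t 11.6 p [0.5789 0.2148 0.3046] yaw_y 64.06 F [-0.9 -0.3 -4.3] M [ 0.01 -0.03  0.05] w 0.20144802166164694 g 59.211262464523315
turn [0.0019 0.002  0.0011] shift [-0.1623 -0.3746  0.0023] q [ 0.25  0.42 -0.95  1.61  0.35  1.29  0.36]
```

View pics/side3.png

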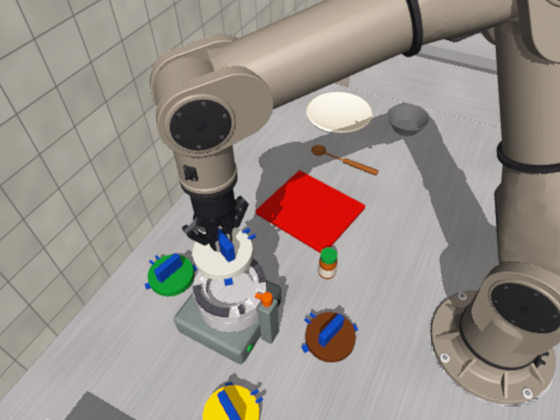

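The lid hangs level in the gripper at (222,250), clear of the bowl. Now over the board.

```bash
python3 -m inch '[[[0,0,0],[-0.01,-0.02,0],0],[[0,0,0],[-0.03,-0.06,0],0],[[0,0,0],[-0.05,-0.105,0],0],[[0,0,0],[-0.065,-0.15,0],0],[[0,0,0],[-0.085,-0.195,0],0],[[0,0,0],[-0.105,-0.24,0],0],[[0,0,0],[-0.125,-0.285,0],0],[[0,0,0],[-0.14,-0.325,0],0]]' >/dev/null
python3 -m inch '[[[0,0,0],[-0.01,-0.025,0],0],[[0,0,0],[-0.018,-0.042,0],0],[[0,0,0],[-0.022,-0.05,0],0],[[0,0,0],[-0.022,-0.05,0],0]]'
python3 go.py 0.561 -0.193 0.0595 64
```

```text
time: 12.85
eef_pos: [0.5602, -0.1939, 0.3013]
tcp_rot: [[-0.899, 0.438, -0.0], [0.438, 0.899, 0.001], [0.001, 0.0, -1.0]]
wrist_force: [0.5, -0.5, -3.6]
width: 0.205
grasp_force: 59.6
t 12.85 p [ 0.5602 -0.1939  0.3013] yaw_y 64.03 F [ 0.5 -0.5 -3.6] M [ 0.03 -0.02 -0.04] w 0.2049772605670376 g 59.6424525976181
turn [ 0.0004 -0.0005  0.0005] shift [-0.0004  0.0011  0.2418] q [ 0.91  0.35 -0.87  1.67  0.28  1.25  1.1 ]
```

```bash
python3 -m inch '[[[0,0,0],[0,0,0.04],0],[[0,0,0],[0,0,0.085],0],[[0,0,0],[0,0,0.13],0],[[0,0,0],[0,0,0.17],0],[[0,0,0],[0,0,0.2],0],[[0,0,0],[0,0,0.22],0],[[0,0,0],[0,0,0.23],0],[[0,0,0],[0,0,0.233],0]]' >/dev/null; python3 okz.py
python3 - <<'E'
from h import *
o=[]
for n,(x,y) in(("side",(240,150)),("top",(270,150))):
    im=vision.snapshot(n)[:,:,::-1];o.append(cv2.resize(im[y:y+130,x:x+130],(400,400),interpolation=cv2.INTER_CUBIC))
cv2.imwrite('pics/crop4.png',np.hstack(o))
E
```

```text
13.7 [ 0.5603 -0.1921  0.0681] F [-0.3  0.1 -3.8] Mz -0.0
```

View pics/crop4.png

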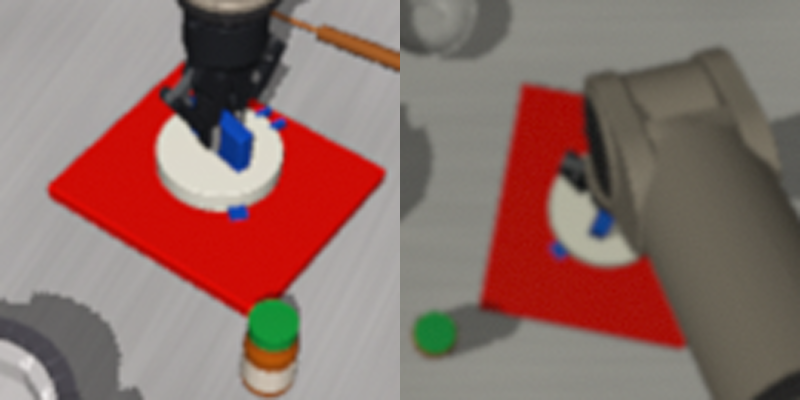

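The lid sits centred and level above the red board (side crop (220,160), jar clear). I'll lower it to contact.

```bash
cat > okc.py <<'E'
from workcell import sense
import sys
s=sense();print(round(s['time'],1),round(s['eef_pos'][2],4),[round(x,1) for x in s['wrist_force']])
sys.exit(int(s['wrist_force'][2]>0.5))
E
python3 -m inch '[[[0,0,0],[0,0,0.003],0],[[0,0,0],[0,0,0.006],0]]' >/dev/null; python3 okc.py && 
python3 -m inch '[[[0,0,0],[0,0,0.0007],0],[[0,0,0],[0,0,0.0014],0]]' >/dev/null; python3 okc.py && 
python3 -m inch '[[[0,0,0],[0,0,0.0005],0],[[0,0,0],[0,0,0.001],0]]' >/dev/null; python3 okc.py && 
python3 -m inch '[[[0,0,0],[0,0,0.0005],0],[[0,0,0],[0,0,0.001],0]]' >/dev/null; python3 okc.py && 
python3 -m inch '[[[0,0,0],[0,0,0.0005],0],[[0,0,0],[0,0,0.001],0]]' >/dev/null; python3 okc.py
```

```text
13.9 0.0634 [np.float64(0.1), np.float64(0.3), np.float64(-4.1)]
14.2 0.0614 [np.float64(0.4), np.float64(-0.1), np.float64(-3.2)]
14.3 0.0603 [np.float64(-0.6), np.float64(-0.8), np.float64(-4.7)]
14.6 0.0595 [np.float64(-5.9), np.float64(0.7), np.float64(9.5)]
14.6 0.0595 [np.float64(-5.9), np.float64(0.7), np.float64(9.5)]
```

```bash
python3 -m inch '[[[0,0,0],[0,0,-0.0004],0],[[0,0,0],[0,0,-0.0004],0.02],[[0,0,0],[0,0,-0.0004],0.03],[[0,0,0],[0,0,-0.0004],0.05],[[0,0,0],[0,0,-0.0004],0.06]]'
python3 -m inch '[[[0,0,0],[0,0,0],0.06],[[0,0,0],[0,0,-0.01],0.06],[[0,0,0],[0,0,-0.05],0.06],[[0,0,0],[0,0,-0.1],0.06],[[0,0,0],[0,0,-0.15],0.06],[[0,0,0],[0,0,-0.2],0.06],[[0,0,0],[0.05,0,-0.22],0.06],[[0,0,0],[0.1,0,-0.22],0.06]]'
python3 - <<'E'
from h import *
o=[]
for n,(x,y) in(("side",(150,150)),("top",(160,120))):
    im=vision.snapshot(n)[:,:,::-1];o.append(cv2.resize(im[y:y+200,x:x+200],(400,400),interpolation=cv2.INTER_CUBIC))
    print(n,[([round(v) for v in d['at']],round(d['score'],2),plane(n,d['at'],.078).round(3)) for d in models.place_of(n,"lid_grip")], [(t,[[round(v) for v in d['at']] for d in models.place_of(n,t)]) for t in("jar","bowl","spoon")])
cv2.imwrite('pics/crop5.png',np.hstack(o))
E
```

```text
time: 15.05
eef_pos: [0.5603, -0.1938, 0.0597]
tcp_rot: [[-0.899, 0.438, 0.0], [0.438, 0.899, 0.0], [-0.0, 0.0, -1.0]]
wrist_force: [0.3, -0.6, -0.1]
width: 0.679
grasp_force: 0.0
time: 15.85
eef_pos: [0.4744, -0.1506, 0.2823]
tcp_rot: [[-0.899, 0.437, 0.004], [0.437, 0.899, -0.0], [-0.004, 0.001, -1.0]]
wrist_force: [-0.3, 1.1, 1.3]
width: 0.704
grasp_force: 0.0
side [([334, 330], 0.88, array([0.338, 0.171, 0.078])), ([310, 193], 0.72, array([ 0.564, -0.193,  0.078])), ([228, 408], 0.71, array([0.463, 0.425, 0.078])), ([166, 265], 0.59, array([0.785, 0.198, 0.078]))] [('jar', [[321, 270], [239, 319]]), ('bowl', [[216, 233], [233, 288]]), ('spoon', [[342, 159]])]
top [([223, 285], 0.98, array([0.347, 0.163, 0.078])), ([215, 145], 0.93, array([0.792, 0.199, 0.078])), ([142, 244], 0.75, array([0.471, 0.415, 0.078]))] [('jar', [[282, 261]]), ('bowl', [[280, 155], [279, 260]]), ('spoon', [[407, 223]])]
```

View pics/crop5.png

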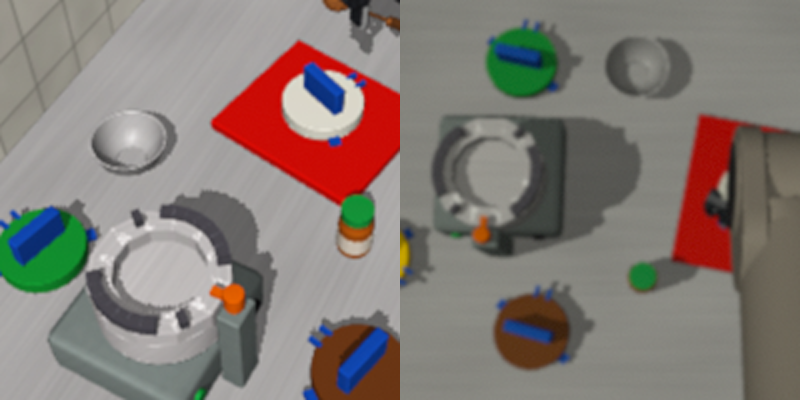

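The lid stands upright at the board's centre (side crop (323,103)). The bowl, jar and spoon haven't moved, and the gripper is clear. I'm handing it in.

```bash
python3 -c "
from workcell import sign_off
print(sign_off())"
```

```text
the job is handed in; nothing more can be done
None
```

The job is handed in, with no verdict returned: the release button was pressed to its hard stop (9 mm), the lid turned until its end stop at a tool angle of about 65°, lifted off, and left upright at the centre of the red board, with the bowl, jar and spoon where they were.

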